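# Swing the carrying board home, load the covered soup cups and latch the gate

## Robot

A 6-joint arm with a two-finger parallel gripper is mounted at the origin on the work surface. World frame = base frame: x ahead of the robot, y to its left, z up, the work surface at z = 0. Lengths are in m, angles in rad, forces in N, time in s.
With the tool pointing down it reaches from about 0.25 to 0.8 m from the base axis. Payload 8.5 kg.
Tool frame: the origin (TCP) lies midway between the tips of the shut fingers; the grasp point (between the pads) lies manip.grip_depth behind it (manip.grip_depth is the distance from the TCP to the grasp point, in m); z points along the fingers, y is the line along which they close (so a half turn about z gives the same grasp; the last joint's range is limited). The gripper opens to 85 mm and grips with 20 to 120 N. Pads are 22 mm wide; open, the fingers measure 114 mm over their backs; the gripper's body (76 mm by 85 mm) begins 54 mm behind the grasp point. The pads swing forward as they close: fully open they stand 13 mm farther back than shut.
Start: joints at [1.25, 0.238, -0.013, 1.319, 0, 1.571], TCP at [0.166, 0.498, 0.231] pointing down, gripper open.
Joint ranges: [-2.66, 2.66], [-1.03, 1.9], [-1.14, 1.46], [-1.82, 2.27], [-1.45, 1.34], [-3.14, 3.14]. Speed limits (rad/s): [2.22, 2.22, 2.79, 3.14, 3.14, 3.14].

## Interface

Orientations are given as a rotation vector (axis times angle).
In Python, from rig import monitor, imaging, manip, spotter gives the robot as it stands.
- The arm moves only by the shell command python3 -m creep 'ROWS' [FORCE]. ROWS is JSON, a list of rows, each a list of 5 numbers: the finger opening in mm, from 0 to 85.4, then the shift along the world's x, y, z in units of 50 mm (1.0 is 50 mm), then the turn about the world's z in degrees. In form: [[fingers, x, y, z, yaw], ...]. A call has 1 to 12 rows; each row shifts and turns the commanded pose from where the row before left it; what a row does not reach is not made up. A row lasts 1/10 s, in which the tool goes at most 50 mm and 8.59 degrees, less where a joint would pass 70% of its speed; a pose out of reach is approached as far as the arm can. A call is refused whole if a number of a shift passes 1 or a number of a turn 8.59, either way. A call with a gripper value outside its range is refused whole. The fingers move at their own pace and stop on an object; FORCE is the grip in N (left out, the last holds). Time passes only in rows, so rows that do not move let the fingers close. It gives the time, the measured TCP pose, the force, the opening and the grip force at its end, in the units of the state.
- monitor.get_obs(): the state, without advancing time (a new reading comes with each control period).
- imaging.capture(name): name is "side" or "top"; returns (picture, depth): 400x640x3 uint8, blue, green, red; 400x640 float32, m along the optical axis (not along the pixel's ray), 0 where there is no reading.
- imaging.get_calibration(name): a dict with "camera_matrix" (3x3 intrinsics, pixels), "rvec" (rotation vector, rad) and "tvec" (3), from world to camera coordinates, as OpenCV has them. Camera axes: x right, y down, z forward; pixel columns grow to the right and rows downward; lengths in m; the calibration is good to about 2 mm. A picture is of the moment at which its call begins. get_calibration takes no time and is no camera call.
- manip.hand_in(): hands the job in; it is judged then, once.
Trained networks look in the newest picture that a camera, given by its name, has taken for a name from the list of things; names that differ only in an ending like _2 or _b are one class to them, and where a whole thing is asked for, a point or a joint stands for the part that bears it (a point fixed in the world has none). Each returns a list of dicts, best first, with "p" (0 to 1); they miss things now and then, are a little off and sometimes report something else, mostly with a low value. They report only what shows in the picture. A call takes as long as a camera call. They do not tell look-alikes from the thing itself.
- spotter.boxes_of(camera, label): "rect" ([left, top, right, bottom] in pixels, round what is visible of it).
- spotter.place_of(camera, label): "position" ([row, column] in pixels: a listed point, or the origin of a listed thing).
The state is a dict: "clock": time; "joint_pos": joint angles; "joint_vel": joint speeds; "joint_torque": joint torques, N m; "eef_pos": TCP position; "ee_rot": TCP orientation; "ft_force": force on the tool from outside, world axes, zero at the start; "wrist_torque": the same for the moment, N m; "grip_width": finger opening in m; "finger_force": force on a finger pad.
Only numpy, scipy, OpenCV 4.12 (cv2) and the standard library are available. Lean on these libraries where they do the work, as an engineer would, in place of code of your own. Each camera call takes 0.05 s, during which the arm holds its last target. There are 200 camera calls.

## Task

Get the meal carrier ready to go: swing the long board about its rounded end, keeping that end in its corner pocket of the bay, until the board lies flush along the bay's back fence. Then stand every mouth-up soup cup upright on the board and cover each with one of the mouth-down cups (there are some to spare), rim squarely on rim, and when all are loaded push the bay's end gate shut until it seats on its catch. The board must still be home and the cups covered at the end, and the other things on the table are to be left where they are.

Things in the scene. Friction and masses are not known exactly. Their poses are not given: they have to be found in the camera images.
- bay: dark steel carrier bay, fixed, 45 mm high, no floor or roof, front open. Origin on the table at its corner pocket, where the centre of the board's round end belongs. In its frame: fence face at x = +57 mm (y -302 to +70), end wall face at y = +58, pocket post (16 mm wide) at -55, +37; gate hinge at +62, -304; catch block (16 x 30, 62 mm high) at -95, -310.
- board: long flat loose wooden board, 110 x 340 x 15 mm, 0.5 to 1 kg, one end a half circle, the other square. Origin on its underside at the half circle's centre; it runs along its own -y to the square end at y = -285 mm. The round end lies in the pocket (3 mm play), the square end starts swung out towards the robot. Home: origin and axes on the bay's.
- gate (a joint): L-shaped aluminium end gate on an upright hinge: 0 = shut (panel from the hinge along the bay's -x, across the board's square end), up to 1.35 rad open (free end swung to the bay's -y). Stays where left; in the last 0.1 rad a sprung catch resists with about 3 N, then holds it. Panel 132 mm from the hinge, 8 thick, top 75 mm up; a 49 mm lip at its free end turns in over the board's corner.
- gate_push (a point): point on the gate panel's outer face (the face to push on), 105 mm from the hinge, 45 mm above the table
- gate_hinge (a point): point on the gate's hinge axis, 45 mm above the table
- cup1_mid (a point): white thick-walled soup cup, a plain straight cylinder 62 mm across and 45 mm tall, wall 6 mm, bottom 6 mm, 0.13 kg; stands mouth-up. The point is its centre, half-way up, z along its axis to the mouth. May be absent (there are two or three).
- cup2_mid (a point): white thick-walled soup cup, a plain straight cylinder 62 mm across and 45 mm tall, wall 6 mm, bottom 6 mm, 0.13 kg; stands mouth-up. The point is its centre, half-way up, z along its axis to the mouth. May be absent (there are two or three).
- cup3_mid (a point): white thick-walled soup cup, a plain straight cylinder 62 mm across and 45 mm tall, wall 6 mm, bottom 6 mm, 0.13 kg; stands mouth-up. The point is its centre, half-way up, z along its axis to the mouth. May be absent (there are two or three).
- cover1_mid (a point): the same cup standing mouth-down, to be used as a cover: white thick-walled soup cup, a plain straight cylinder 62 mm across and 45 mm tall, wall 6 mm, bottom 6 mm, 0.13 kg; the point is its centre, half-way up, z up, away from the mouth. There are always four; those left over may stay anywhere on the table.
- cover2_mid (a point): the same cup standing mouth-down, to be used as a cover: white thick-walled soup cup, a plain straight cylinder 62 mm across and 45 mm tall, wall 6 mm, bottom 6 mm, 0.13 kg; the point is its centre, half-way up, z up, away from the mouth. There are always four; those left over may stay anywhere on the table.
- cover3_mid (a point): the same cup standing mouth-down, to be used as a cover: white thick-walled soup cup, a plain straight cylinder 62 mm across and 45 mm tall, wall 6 mm, bottom 6 mm, 0.13 kg; the point is its centre, half-way up, z up, away from the mouth. There are always four; those left over may stay anywhere on the table.
- cover4_mid (a point): the same cup standing mouth-down, to be used as a cover: white thick-walled soup cup, a plain straight cylinder 62 mm across and 45 mm tall, wall 6 mm, bottom 6 mm, 0.13 kg; the point is its centre, half-way up, z up, away from the mouth. There are always four; those left over may stay anywhere on the table.
- jar: small amber spice jar, 44 mm across, 65 mm tall, leave alone; origin at its underside
- sanitizer: hand sanitizer bottle, white, 54 mm across, 140 mm tall, leave alone; origin at its underside
- shaker: small steel shaker, 40 mm across, 66 mm tall, leave alone; origin at its underside
- spoon: serving spoon lying on the right, leave alone; origin at its underside
Mind the look-alikes: they are no part of the job. Leave any green look-alike of the part that bears cover2_mid alone.

How it is judged:
On the way, in this order (a step that is already met when the one before it is completed fails the run):
1. the board has been swung home, flush along the fence (x of board in the frame of bay between -0.008 and 0.008 m and y of board in the frame of bay between -0.012 and 0.012 m and angle between the y axis of board and the y axis of bay, either way round below 0.04 rad and height (world z) of board below 0.006 m), for 0.3 s.
2. every cup stands on the home board with a cover rim on rim (all of step 1 and x of cup1_mid in the frame of board between -0.03 and 0.03 m and y of cup1_mid in the frame of board between -0.26 and 0.03 m and z of cup1_mid in the frame of board between 0.032 and 0.043 m and angle between each of cup1_mid, cup2_mid, cup3_mid's own z axis and vertical below 0.1 rad and ((horizontal distance between cover1_mid and cup1_mid below 0.008 m and z of cover1_mid in the frame of cup1_mid between 0.04 and 0.05 m and angle between cover1_mid's own z axis and vertical below 0.1 rad) or (horizontal distance between cover2_mid and cup1_mid below 0.008 m and z of cover2_mid in the frame of cup1_mid between 0.04 and 0.05 m and angle between cover2_mid's own z axis and vertical below 0.1 rad) or (horizontal distance between cover3_mid and cup1_mid below 0.008 m and z of cover3_mid in the frame of cup1_mid between 0.04 and 0.05 m and angle between cover3_mid's own z axis and vertical below 0.1 rad) or (horizontal distance between cover4_mid and cup1_mid below 0.008 m and z of cover4_mid in the frame of cup1_mid between 0.04 and 0.05 m and angle between cover4_mid's own z axis and vertical below 0.1 rad)) and x of cup2_mid in the frame of board between -0.03 and 0.03 m and y of cup2_mid in the frame of board between -0.26 and 0.03 m and z of cup2_mid in the frame of board between 0.032 and 0.043 m and ((horizontal distance between cover1_mid and cup2_mid below 0.008 m and z of cover1_mid in the frame of cup2_mid between 0.04 and 0.05 m and angle between cover1_mid's own z axis and vertical below 0.1 rad) or (horizontal distance between cover2_mid and cup2_mid below 0.008 m and z of cover2_mid in the frame of cup2_mid between 0.04 and 0.05 m and angle between cover2_mid's own z axis and vertical below 0.1 rad) or (horizontal distance between cover3_mid and cup2_mid below 0.008 m and z of cover3_mid in the frame of cup2_mid between 0.04 and 0.05 m and angle between cover3_mid's own z axis and vertical below 0.1 rad) or (horizontal distance between cover4_mid and cup2_mid below 0.008 m and z of cover4_mid in the frame of cup2_mid between 0.04 and 0.05 m and angle between cover4_mid's own z axis and vertical below 0.1 rad)) and x of cup3_mid in the frame of board between -0.03 and 0.03 m and y of cup3_mid in the frame of board between -0.26 and 0.03 m and z of cup3_mid in the frame of board between 0.032 and 0.043 m and ((horizontal distance between cover1_mid and cup3_mid below 0.008 m and z of cover1_mid in the frame of cup3_mid between 0.04 and 0.05 m and angle between cover1_mid's own z axis and vertical below 0.1 rad) or (horizontal distance between cover2_mid and cup3_mid below 0.008 m and z of cover2_mid in the frame of cup3_mid between 0.04 and 0.05 m and angle between cover2_mid's own z axis and vertical below 0.1 rad) or (horizontal distance between cover3_mid and cup3_mid below 0.008 m and z of cover3_mid in the frame of cup3_mid between 0.04 and 0.05 m and angle between cover3_mid's own z axis and vertical below 0.1 rad) or (horizontal distance between cover4_mid and cup3_mid below 0.008 m and z of cover4_mid in the frame of cup3_mid between 0.04 and 0.05 m and angle between cover4_mid's own z axis and vertical below 0.1 rad))), for 0.3 s.
3. the gate is shut on its catch (value of joint gate below 0.03 rad), for 0.2 s.
At the end, for the whole second after the job is handed in: Board home: round end within 8 mm across, 12 mm along, 0.04 rad of parallel, flat. Every cup upright on it, centre within 30 mm of its centre line and 25 mm or more from the square end, a mouth-down cup rim on rim centred within 8 mm, at rest. Gate shut below 0.03 rad (all of step 2 and value of joint gate below 0.03 rad and linear speed of each of cup1, cup2, cup3, cover1, cover2, cover3, cover4 below 0.02 m/s); the robot touches nothing.
It fails at once if the board's round end leaves its pocket (more than 35 mm from its place) (distance between board and bay above 0.035 m).
It fails at once if another thing on the table is moved more than 40 mm (distance of any of jar, sanitizer, shaker, spoon from where it was at the start of the episode above 0.04 m).
Of cup1, cup2, cup3 only 2 to 3 are there at a start; the rules pass over those that are not, and their reading is None.
At some moment in a run one of cover1, cover2, cover3, cover4 may be knocked a few centimetres aside while the robot is not near it.
Once in a run the grip may slacken for a moment while it holds something.
It also fails if it takes over 210 s, if anything falls off the work surface, if the arm or the gripper's body presses on something with over 40 N, if the wrist force passes 120 N, or if a joint passes its speed limit or range.

## Working session

There is one attempt and no reset: what is moved stays moved. The work goes in short steps, Python scripts to look and compute and a shell command to move; the robot and the scene stay as the last step left them, time stands still between calls to the robot, and variables do not carry over. Pictures are saved under pics/ and viewed, at most 14 in all, crops included, and the job is handed in when it is done.

```bash
ls; mkdir -p pics; cat > h.py <<'E'
import numpy as np,cv2
from rig import monitor,imaging,manip,spotter
def cal(n):
    c=imaging.get_calibration(n);R=cv2.Rodrigues(np.array(c["rvec"],float))[0];return np.array(c["camera_matrix"]),R,np.array(c["tvec"],float).ravel()
def ray(n,uv,z):
    K,R,t=cal(n);d=R.T@np.linalg.solve(K,[uv[0],uv[1],1.]);o=-R.T@t;return o+d*(z-o[2])/d[2]
def proj(n,p):
    K,R,t=cal(n);q=K@(R@np.array(p)+t);return q[:2]/q[2]
def cloud(n,D):
    K,R,t=cal(n);v,u=np.indices(D.shape);P=np.stack([(u-K[0,2])/K[0,0]*D,(v-K[1,2])/K[1,1]*D,D],-1)
    W=(P-t)@R;W[D==0]=np.nan;return W
E
python3 - <<'E'
from h import *
for n in("top","side"):
    p,D=imaging.capture(n);cv2.imwrite(f"pics/{n}0.png",p);np.save(f"{n}0.npy",D)
    K,R,t=cal(n);print(n,"cam",-R.T@t,K[0,0])
    for l in["bay","board","gate_push","gate_hinge","cup1_mid","cover1_mid","cover2_mid","jar","sanitizer","shaker","spoon"]:
        z={"gate_push":.045,"gate_hinge":.045,"cup1_mid":.0225,"cover1_mid":.0225,"cover2_mid":.0225}.get(l,0)
        for r in spotter.place_of(n,l):
            print(l,round(r["p"],2),np.round(r["position"]),np.round(ray(n,r["position"][::-1],z)[:2],3))
s=monitor.get_obs();print(s["clock"],s["eef_pos"],s["ee_rot"],manip.grip_depth)
E
```

```text
pics
top cam [ 0.41863776 -0.05158315  1.03377405] 387.2132821931652
bay 0.66 [168. 406.] [ 0.633 -0.296]
bay 0.47 [242. 148.] [0.45 0.4 ]
board 0.67 [177. 258.] [0.617 0.109]
gate_push 0.77 [166. 406.] [ 0.628 -0.284]
gate_push 0.63 [208. 447.] [ 0.517 -0.383]
gate_hinge 0.88 [145. 372.] [ 0.686 -0.197]
cup1_mid 0.82 [288. 188.] [0.33  0.285]
cup1_mid 0.75 [173. 480.] [ 0.609 -0.485]
cover1_mid 0.4 [209. 447.] [ 0.516 -0.391]
cover2_mid 0.95 [240. 271.] [0.445 0.072]
cover2_mid 0.84 [278. 296.] [0.348 0.008]
jar 0.52 [260. 240.] [0.396 0.157]
sanitizer 0.83 [174. 151.] [0.631 0.397]
shaker 0.73 [203. 176.] [0.552 0.33 ]
spoon 0.61 [174. 476.] [ 0.611 -0.485]
side cam [-0.00578196 -1.20518435  0.7994234 ] 452.83053808487426
bay 0.92 [188. 327.] [0.626 0.107]
board 0.75 [190. 326.] [0.621 0.097]
gate_push 0.85 [233. 383.] [ 0.622 -0.284]
gate_hinge 0.91 [214. 388.] [ 0.694 -0.198]
cup1_mid 0.58 [176. 234.] [0.335 0.298]
cover1_mid 0.98 [258. 334.] [ 0.45  -0.306]
cover1_mid 0.18 [213. 385.] [ 0.708 -0.163]
cover2_mid 0.74 [212. 263.] [0.349 0.011]
cover2_mid 0.73 [195. 284.] [0.451 0.087]
jar 0.76 [193. 258.] [0.387 0.18 ]
sanitizer 0.66 [154. 298.] [0.647 0.429]
shaker 0.62 [171. 290.] [0.555 0.297]
shaker 0.26 [176. 272.] [0.476 0.285]
spoon 0.6 [286. 420.] [ 0.617 -0.482]
spoon 0.32 [170. 290.] [0.56  0.301]
1.2 [0.16554053 0.49819652 0.23127661] [-5.01756170e-01 -3.10126392e+00  1.13040552e-04] 0.0187
```

View pics/top0.png

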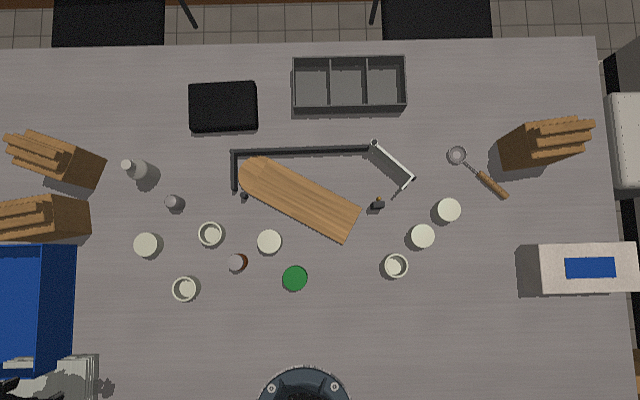

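View pics/side0.png

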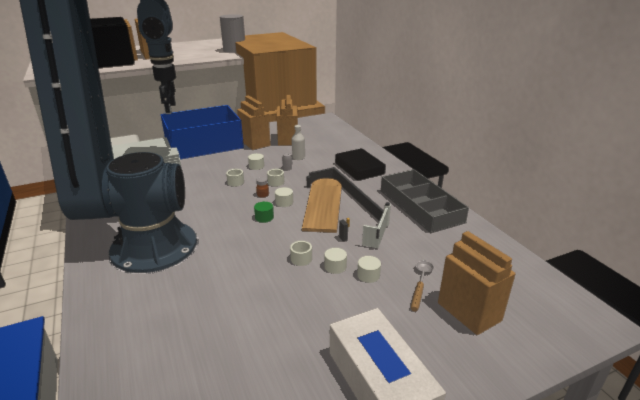

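Top view: mouth-up cups at (210,234), (185,289) and (396,266). White mouth-down covers at (146,245), (269,241), (422,236) and (448,209). The green look-alike is at (294,278), the jar at (237,262) and the shaker at (173,203). The board's round end is at about (255,170), the gate panel runs (375,143)–(412,178), and the catch is at (377,203).

```bash
cat >> h.py <<'E'
def tops(D,p,zlo=.036,zhi=.054,zt=.045,amin=60,name="top"):
    W=cloud(name,D);m=((W[...,2]>zlo)&(W[...,2]<zhi)&(abs(W[...,1])<.55)&(W[...,0]>.2)&(W[...,0]<.75)).astype(np.uint8)
    out=[]
    for c in cv2.findContours(m,cv2.RETR_EXTERNAL,cv2.CHAIN_APPROX_NONE)[0]:
        if cv2.contourArea(c)<amin: continue
        q=np.array([ray(name,x,zt)[:2] for x in c[:,0,:]]);(cx,cy),r=cv2.minEnclosingCircle(q.astype(np.float32))
        A=np.c_[2*q,np.ones(len(q))];s=np.linalg.lstsq(A,(q**2).sum(1),rcond=None)[0];rf=np.sqrt(s[2]+s[0]**2+s[1]**2)
        cc=proj(name,[s[0],s[1],zt]);px=p[int(np.clip(cc[1],0,399)),int(np.clip(cc[0],0,639))]
        W0=W[int(np.clip(cc[1],0,399)),int(np.clip(cc[0],0,639)),2]
        out.append((np.round(cc),np.round(s[:2],4),round(rf,4),round(r,4),px,round(float(W0),3)))
    return out
E
python3 - <<'E'
from h import *
D=np.load("top0.npy");p=cv2.imread("pics/top0.png")
for o in tops(D,p): print(*o)
W=cloud("top",D)
# fence top
sel=(W[...,2]>.036)&(W[...,2]<.052);u=np.arange(640)[None]+0*W[...,0]
v=np.arange(400)[:,None]+0*W[...,0]
f=sel&(u>236)&(u<364)&(v>140)&(v<162);P=W[f];print(len(P),P[:,2].mean())
# inner (front) edge of fence per column
E=[]
for c in range(240,362):
    r=np.where(f[:,c])[0]
    if len(r):E.append(np.r_[ray("top",(c,r.max()+.5),.045)[:2],ray("top",(c,r.min()-.5),.045)[:2]])
E=np.array(E)
for k in(0,2):
    vx=cv2.fitLine(E[:,k:k+2].astype(np.float32),cv2.DIST_HUBER,0,.01,.01).ravel();print("edge",vx,np.degrees(np.arctan2(vx[1],vx[0])))
f=sel&(u>225)&(u<242)&(v>155)&(v<195);
E=np.array([ray("top",(np.where(f[r])[0].max()+.5,r),.045)[:2] for r in range(160,190) if f[r].any()])
print("endwall edge",cv2.fitLine(E.astype(np.float32),cv2.DIST_HUBER,0,.01,.01).ravel())
for nm,(a,b,c,d),zl,zh in [("post",(238,252,190,203),.03,.06),("catch",(368,386,195,212),.05,.075),("gate",(366,420,135,200),.06,.09)]:
    f=(W[...,2]>zl)&(W[...,2]<zh)&(u>a)&(u<b)&(v>c)&(v<d);P=W[f]
    print(nm,f.sum(),P.mean(0),cv2.minAreaRect(P[:,:2].astype(np.float32)))
f=(W[...,2]>.009)&(W[...,2]<.022)&(u>230)&(u<366)&(v>150)&(v<250)
n,l,st,ce=cv2.connectedComponentsWithStats(f.astype(np.uint8));k=1+st[1:,4].argmax();P=W[l==k];print("board",len(P),P.mean(0),cv2.minAreaRect(P[:,:2].astype(np.float32)))
E
```

```text
[184. 289.] [0.3291 0.2878] 0.0303 0.0317 [160 176 179] 0.007
[294. 278.] [0.3485 0.0111] 0.0297 0.031 [ 68 123  59] 0.046
[396. 266.] [ 0.3732 -0.2444] 0.03 0.0318 [178 198 201] nan
[145. 244.] [0.4419 0.3868] 0.0306 0.0324 [159 178 179] 0.045
[269. 241.] [0.442  0.0745] 0.0297 0.0312 [169 187 189] 0.048
[422. 236.] [ 0.4465 -0.3156] 0.0303 0.0319 [175 195 197] 0.047
[210. 233.] [0.4657 0.2244] 0.0301 0.0318 [160 179 183] 0.006
[448. 210.] [ 0.5117 -0.3866] 0.0304 0.0321 [177 198 198] 0.046
[ 90. 171.] [0.6346 0.5351] 0.0279 0.0449 [42 59 70] 0.054
[313. 254.] [ 0.407  -0.0363] 0.2986 0.235 [129 133 139] -0.001
[222. 126.] [0.7464 0.1962] 0.0517 0.0869 [25 26 33] 0.044
577 0.04504997064870815
edge [ 0.01296706 -0.9999159   0.6745739  -0.01025084] -89.25702
edge [ 0.01357259 -0.9999079   0.6868306  -0.01047856] -89.22232
endwall edge [0.9999978  0.00210359 0.6166734  0.16198435]
post 37 [0.56253617 0.14054028 0.04362805] ((0.5629144310951233, 0.1411360502243042), (0.014162210747599602, 0.01448770146816969), 12.60084056854248)
catch 96 [ 0.52940739 -0.20433581  0.06372751] ((0.5328646302223206, -0.20469485223293304), (0.02564920298755169, 0.029124055057764053), 2.352979898452759)
gate 365 [ 0.63075075 -0.24306451  0.07470473] ((0.6203745007514954, -0.2446243315935135), (0.15364176034927368, 0.10140141099691391), 5.136054515838623)
board 5171 [0.55950156 0.00144726 0.0164614 ] ((0.5961958169937134, -0.0005266070365905762), (0.3637552261352539, 0.17729058861732483), 60.178749084472656)
```

```bash
python3 - <<'E'
import cv2
p=cv2.imread("pics/top0.png");cv2.imwrite("pics/top0c.png",cv2.resize(p[130:310,130:470],(800,424),interpolation=cv2.INTER_CUBIC))
E
```

```text
(no output)
```

View pics/top0c.png

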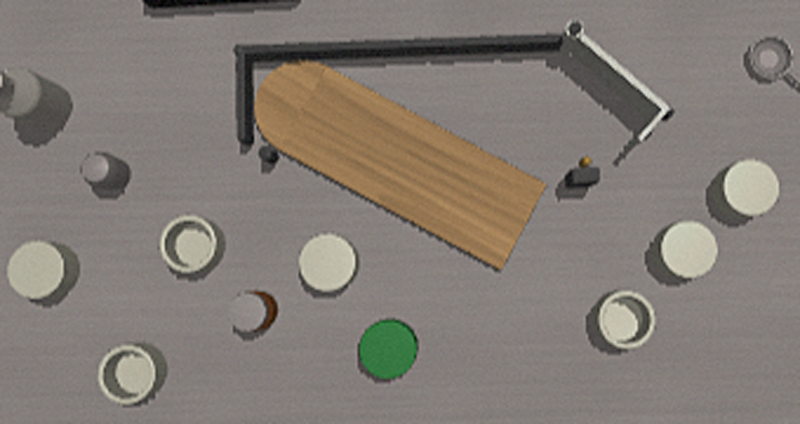

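White covers at (146,245), (269,241), (422,236) and (448,209) fit cover1–4. The green one at (294,278) is the look-alike, and the crop confirms it. The bay origin is about (0.616, 0.104) with yaw 0.013, and the board is about 30° out. I'll push the board with shut fingers straight along +x.

```bash
python3 -m creep '[[0,0.41,-0.94,0,1.6],[0,0.41,-0.94,0,1.6],[0,0.41,-0.94,0,1.6],[0,0.41,-0.94,0,1.6],[0,0.41,-0.94,0,1.6],[0,0.41,-0.94,0,1.6],[0,0.41,-0.94,0,1.6],[0,0.41,-0.94,-0.3,1.6],[0,0.41,-0.94,-0.3,1.6],[0,0.41,-0.94,-0.4,1.6],[0,0.41,-0.94,-0.4,1.6],[0,0.38,-0.92,-0.4,1.0]]'; python3 -m creep '[[0,0,0,0,0]]'
```

```text
clock: 2.4
eef_pos: [0.3995, -0.041, 0.1479]
ee_rot: [-0.007, 3.14, -0.0]
ft_force: [0.4, 1.1, -0.2]
grip_width: -0.0001
finger_force: 0.0
clock: 2.5
eef_pos: [0.3995, -0.0432, 0.1464]
ee_rot: [-0.003, -3.14, 0.002]
ft_force: [0.3, 0.2, 0.1]
grip_width: 0.0
finger_force: 0.0
```

```bash
python3 -m creep '[[0,0.05,-0.44,-0.4,0],[0,0,0,-0.6,0],[0,0,0,-0.6,0],[0,0,0,-0.6,0],[0,0,0,-0.5,0],[0,0,0,0,0],[0,0,0,0,0]]'
```

```text
clock: 3.2
eef_pos: [0.4012, -0.0605, 0.0137]
ee_rot: [0.007, -3.141, -0.0]
ft_force: [-0.6, 0.3, 0.6]
grip_width: 0.0001
finger_force: 0.0
```

```bash
python3 -m creep '[[0,0.3,-0.08,-0.14,0],[0,0.2,0,0,0],[0,0.2,0,0,0],[0,0.2,0,0,0],[0,0.2,0,0,0],[0,0.2,0,0,0],[0,0.2,0,0,0],[0,0.2,0,0,0],[0,0.2,0,0,0],[0,0.2,0,0,0],[0,0.2,0,0,0],[0,0,0,0,0]]'
cat > look.py <<'E'
from h import *
import sys
nm=sys.argv[1]
p,D=imaging.capture("top");cv2.imwrite(f"pics/{nm}.png",p);W=cloud("top",D)
for o in tops(D,p): 
    if o[3]<.036: print(*o[1:4],o[4],o[5])
u=np.arange(640)[None]+0*W[...,0];v=np.arange(400)[:,None]+0*W[...,0]
f=(W[...,2]>.009)&(W[...,2]<.022)&(u>230)&(u<366)&(v>150)&(v<250)
n,l,st,ce=cv2.connectedComponentsWithStats(f.astype(np.uint8));k=1+st[1:,4].argmax();P=W[l==k];print("board",len(P),P.mean(0),cv2.minAreaRect(P[:,:2].astype(np.float32)))
E
python3 look.py a1
```

```text
clock: 4.4
eef_pos: [0.5169, -0.065, 0.006]
ee_rot: [0.006, -3.141, 0.001]
ft_force: [-0.9, -0.7, -1.2]
grip_width: 0.0002
finger_force: 0.5
[0.3293 0.2876] 0.0304 0.0323 [181 202 205] 0.005
[ 0.3732 -0.2444] 0.03 0.0317 [194 214 216] 0.008
[0.4418 0.3869] 0.0307 0.0324 [176 194 197] 0.045
[0.4441 0.0799] 0.0261 0.0305 [187 205 209] 0.049
[ 0.4465 -0.3156] 0.0303 0.0319 [199 216 218] 0.045
[0.4657 0.2243] 0.0302 0.0316 [179 201 206] 0.006
[ 0.5116 -0.3865] 0.0305 0.0323 [194 216 216] 0.045
board 2087 [0.61679408 0.08750221 0.01611699] ((0.6246392726898193, 0.09497428685426712), (0.1540869027376175, 0.13032464683055878), 80.67601013183594)
```

```bash
python3 -m creep '[[0,0.15,0,0,0],[0,0.15,0,0,0],[0,0.12,0,0,0],[0,0.1,0,0,0],[0,0.06,0,0,0],[0,0,0,0,0]]';python3 -m creep '[[0,0.06,0,0,0],[0,0,0,0,0]]';python3 -m creep '[[0,0.06,0,0,0],[0,0,0,0,0]]'
```

```text
clock: 5.05
eef_pos: [0.5436, -0.0655, 0.0059]
ee_rot: [0.005, -3.138, 0.002]
ft_force: [-7.1, -4.2, 2.0]
grip_width: -0.0002
finger_force: 3.2
clock: 5.25
eef_pos: [0.5464, -0.0656, 0.0059]
ee_rot: [0.005, -3.138, 0.003]
ft_force: [-8.0, -5.5, 1.2]
grip_width: 0.0001
finger_force: 3.7
clock: 5.45
eef_pos: [0.5489, -0.0658, 0.0058]
ee_rot: [0.004, -3.137, 0.003]
ft_force: [-8.5, -7.2, 2.3]
grip_width: 0.0002
finger_force: 4.4
```

```bash
python3 -m creep '[[0,0.06,0,0,0],[0,0,0,0,0]]';python3 -m creep '[[0,0.06,0,0,0],[0,0,0,0,0]]';python3 look.py a2; python3 - <<'E'
import cv2
p=cv2.imread("pics/a2.png");cv2.imwrite("pics/a2c.png",cv2.resize(p[130:260,210:430],(800,472),interpolation=cv2.INTER_CUBIC))
E
```

```text
clock: 5.65
eef_pos: [0.5518, -0.0659, 0.0058]
ee_rot: [0.004, -3.137, 0.003]
ft_force: [-8.0, -3.9, 1.3]
grip_width: -0.0003
finger_force: 3.9
clock: 5.85
eef_pos: [0.5557, -0.0656, 0.0059]
ee_rot: [0.005, -3.139, 0.002]
ft_force: [-5.5, -3.8, -0.3]
grip_width: 0.0
finger_force: 2.9
[0.3291 0.2876] 0.0304 0.0325 [181 202 206] 0.007
[ 0.3732 -0.2445] 0.03 0.0315 [200 218 220] 0.008
[0.4419 0.3871] 0.0305 0.0322 [177 198 202] 0.046
[ 0.4466 -0.3157] 0.0303 0.0318 [201 218 219] 0.047
[0.4657 0.2241] 0.0303 0.0319 [183 202 207] 0.01
[ 0.5117 -0.3867] 0.0304 0.0323 [196 216 218] 0.049
board 1946 [0.62204272 0.0914548  0.01627987] ((0.6203626394271851, 0.09273532778024673), (0.11231985688209534, 0.1434422731399536), 0.7589595317840576)
```

View pics/a2c.png

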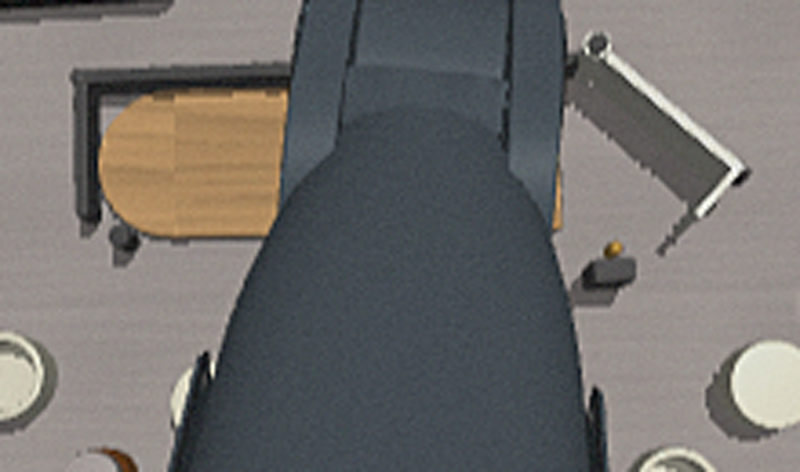

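The board now lies nearly parallel to the fence, with its round end in the pocket beside the post at (122,238) in the crop. I'll push a little more to check contact, then back off.

```bash
python3 -m creep '[[0,0.05,0,0,0],[0,0,0,0,0],[0,0,0,0,0]]';python3 -m creep '[[0,0.05,0,0,0],[0,0,0,0,0],[0,0,0,0,0]]'; python3 -m creep '[[0,0.05,0,0,0],[0,0,0,0,0],[0,0,0,0,0]]'
```

```text
clock: 6.2
eef_pos: [0.5574, -0.0659, 0.0058]
ee_rot: [0.004, -3.137, 0.003]
ft_force: [-8.8, -6.8, 2.8]
grip_width: -0.0
finger_force: 4.5
clock: 6.5
eef_pos: [0.5585, -0.066, 0.0057]
ee_rot: [0.004, -3.135, 0.004]
ft_force: [-13.5, -7.2, 5.8]
grip_width: -0.0003
finger_force: 6.7
clock: 6.8
eef_pos: [0.5586, -0.066, 0.0056]
ee_rot: [0.004, -3.131, 0.004]
ft_force: [-21.8, -7.6, 13.6]
grip_width: -0.0002
finger_force: 11.0
```

```bash
python3 -m creep '[[0,-0.2,0,0,0],[0,-0.3,0,0.2,0],[0,-0.3,0,0.6,0],[0,-0.4,-0.3,0.6,0],[80,-0.4,-0.4,0.6,0],[80,-0.5,-0.5,0.4,0],[80,-0.5,-0.6,0.2,0],[80,-0.5,-0.6,0,0],[80,-0.5,-0.6,0,0],[80,-0.2,-0.5,0,0],[80,0,0,0,0],[80,0,0,0,0]]'; python3 look.py a3; python3 - <<'E'
import cv2
p=cv2.imread("pics/a3.png");cv2.imwrite("pics/a3c.png",cv2.resize(p[130:260,210:430],(800,472),interpolation=cv2.INTER_CUBIC))
E
```

```text
clock: 8.0
eef_pos: [0.3751, -0.2403, 0.1366]
ee_rot: [-0.004, 3.14, -0.001]
ft_force: [-0.8, 0.1, -0.5]
grip_width: 0.0802
finger_force: 0.0
[0.3292 0.2878] 0.0303 0.032 [178 197 201] 0.004
[0.3485 0.0111] 0.0297 0.031 [ 73 132  60] 0.051
[0.4419 0.3868] 0.0307 0.0328 [170 190 193] 0.044
[0.4419 0.0745] 0.0298 0.0312 [188 208 212] 0.048
[ 0.4476 -0.3138] 0.029 0.0321 [197 215 217] 0.046
[0.4656 0.2244] 0.0301 0.0315 [178 197 202] 0.006
[ 0.5116 -0.3864] 0.0306 0.0326 [194 215 215] 0.046
[ 0.6698 -0.5448] 0.0202 0.0327 [46 60 73] 0.041
board 5087 [ 0.62191923 -0.01101822  0.01649393] ((0.6222796440124512, -0.009773120284080505), (0.11186783015727997, 0.3488515317440033), 0.8092607259750366)
```

View pics/a3c.png

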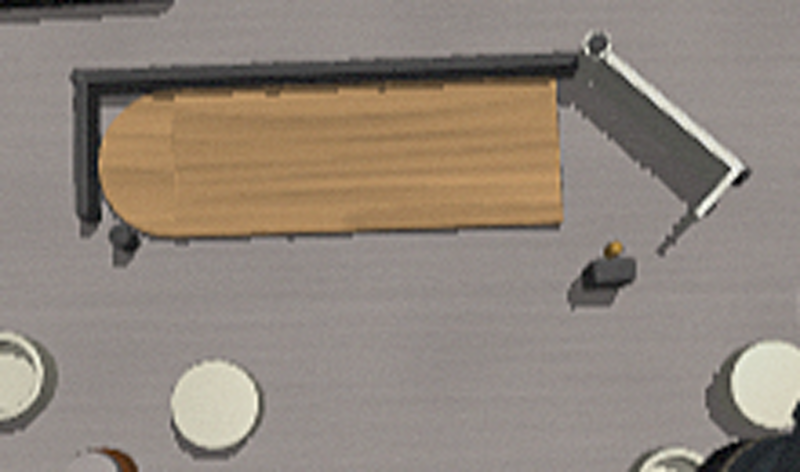

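The board is flush along the fence and clear of the gate. Next I grasp the first mouth-up cup, the right-hand one.

```bash
python3 -m creep '[[80,-0.04,-0.08,-0.5,0],[80,0,0,-0.6,0],[80,0,0,-0.6,0],[80,0,0,-0.5,0],[80,0,0,-0.3,0],[80,0,0,-0.15,0],[80,0,0,0,0],[50,0,0,0,0],[50,0,0,0,0],[50,0,0,0,0],[50,0,0,0,0],[50,0,0,0,0]]' 40
```

```text
clock: 9.25
eef_pos: [0.3736, -0.2439, 0.0048]
ee_rot: [-0.006, 3.14, -0.001]
ft_force: [0.3, 3.0, 6.2]
grip_width: 0.0617
finger_force: 44.0
```

```bash
python3 -m creep '[[50,0,0,0.4,0],[50,0,0,0.6,0],[50,0,0,0.6,0],[50,0.5,0.2,0.4,0],[50,0.8,0.4,0,0],[50,0.8,0.4,0,0],[50,0.8,0.4,0,0],[50,0.8,0.4,0,0],[50,0.8,0.4,0,0],[50,0.5,0.2,0,0],[50,0,0,0,0],[50,0,0,0,0]]'
```

```text
clock: 10.45
eef_pos: [0.6225, -0.1236, 0.1035]
ee_rot: [0.007, -3.141, 0.0]
ft_force: [-1.0, -0.6, -1.4]
grip_width: 0.0617
finger_force: 32.0
```

```bash
python3 -m creep '[[50,0,0,-0.5,0],[50,0,0,-0.5,0],[50,0,0,-0.35,0],[50,0,0,-0.2,0],[50,0,0,-0.08,0],[50,0,0,0,0],[50,0,0,0,0]]'
```

```text
clock: 11.15
eef_pos: [0.6232, -0.1242, 0.0232]
ee_rot: [-0.006, 3.14, -0.001]
ft_force: [-0.4, 0.2, -0.9]
grip_width: 0.0619
finger_force: 43.8
```

```bash
python3 -m creep '[[50,0,0,-0.04,0],[50,0,0,-0.02,0],[50,0,0,0,0]]';  python3 -m creep '[[70,0,0,0,0],[76,0,0,0,0],[76,0,0,0,0],[76,0,0,0.3,0],[76,0,0,0.6,0],[76,0,0,0.6,0],[76,-0.2,0,0.6,0],[76,0,0,0,0],[76,0,0,0,0]]'
```

```text
clock: 11.45
eef_pos: [0.6232, -0.124, 0.0199]
ee_rot: [-0.006, 3.141, -0.001]
ft_force: [-1.5, -0.9, 3.6]
grip_width: 0.0621
finger_force: 44.1
clock: 12.35
eef_pos: [0.6131, -0.124, 0.1249]
ee_rot: [-0.006, 3.14, -0.001]
ft_force: [-0.1, -0.6, 0.6]
grip_width: 0.0757
finger_force: 0.0
```

```bash
python3 -m creep '[[80,-0.5,-0.6,0,0],[80,-0.7,-0.8,0,0],[80,-0.7,-0.8,0,0],[80,-0.7,-0.8,0,0],[80,-0.7,-0.8,0,0],[80,0,0,0,0],[80,0,0,0,0]]'; python3 look.py b1
```

```text
clock: 13.05
eef_pos: [0.4549, -0.3051, 0.1232]
ee_rot: [0.002, -3.14, -0.002]
ft_force: [0.0, 0.3, -0.4]
grip_width: 0.08
finger_force: 0.0
[0.3293 0.2876] 0.0304 0.0324 [180 201 204] 0.006
[0.3485 0.0111] 0.0297 0.031 [ 72 136  61] 0.048
[ 0.4334 -0.3121] 0.02 0.0289 [117 127 128] 0.044
[0.4418 0.3868] 0.0307 0.0324 [178 198 201] 0.047
[0.4419 0.0746] 0.0298 0.031 [189 211 215] 0.047
[0.4658 0.2243] 0.0302 0.0316 [181 203 206] 0.003
[ 0.5223 -0.3813] 0.0211 0.0306 [203 221 220] 0.047
board 4594 [0.62123036 0.00203341 0.01642997] ((0.6220241785049438, -0.009667426347732544), (0.11195337027311325, 0.3477137088775635), 0.6525825262069702)
```

```bash
python3 -m creep '[[80,-0.17,-0.21,-0.4,0],[80,0,0,-0.6,0],[80,0,0,-0.6,0],[80,0,0,-0.5,0],[80,0,0,-0.2,0],[80,0,0,-0.08,0],[80,0,0,0,0],[50,0,0,0,0],[50,0,0,0,0],[50,0,0,0,0],[50,0,0,0,0],[50,0,0,0,0]]' 40; python3 - <<'E'
from h import *
p,D=imaging.capture("top")
for o in tops(D,p,.052,.068,.06): print(*o)
E
```

```text
clock: 14.3
eef_pos: [0.4485, -0.3152, 0.0067]
ee_rot: [-0.006, 3.139, -0.002]
ft_force: [-0.4, 3.1, 6.7]
grip_width: 0.0612
finger_force: 43.7
[235. 262.] [0.3915 0.1562] 0.0186 0.0209 [153 155 163] 0.066
[378. 204.] [ 0.5281 -0.2053] 0.0122 0.0161 [83 80 82] 0.061
[172. 202.] [0.5475 0.3176] 0.0169 0.0192 [155 158 167] 0.067
[346. 169.] [ 0.622  -0.1258] 0.03 0.0314 [209 223 221] 0.023
[ 84. 170.] [0.6356 0.5413] 0.0296 0.0447 [43 63 82] 0.08
```

```bash
python3 -m creep '[[50,0,0,0.4,0],[50,0,0,0.7,0],[50,0,0,0.7,0],[50,0.3,0.3,0.6,0],[50,0.6,0.7,0,0],[50,0.7,0.7,0,0],[50,0.7,0.7,0,0],[50,0.7,0.7,0,0],[50,0.4,0.5,0,0],[50,0.12,0.2,0,0],[50,0,0,0,0],[50,0,0,0,0]]'
```

```text
clock: 15.55
eef_pos: [0.6228, -0.1255, 0.1254]
ee_rot: [0.006, -3.141, 0.001]
ft_force: [0.3, 0.0, -0.9]
grip_width: 0.0613
finger_force: 44.2
```

```bash
python3 -m creep '[[50,0.03,0,-0.4,0],[50,0,0,-0.4,0],[50,0,0,-0.2,0],[50,0,0,-0.13,0],[50,0,0,0,0],[50,0,0,0,0]]'; python3 -m creep '[[50,0,0,-0.03,0],[50,0,0,-0.02,0],[50,0,0,0,0]]'
```

```text
clock: 16.15
eef_pos: [0.6253, -0.1254, 0.0694]
ee_rot: [-0.005, 3.141, -0.0]
ft_force: [-0.2, -0.2, -0.3]
grip_width: 0.0612
finger_force: 44.2
clock: 16.45
eef_pos: [0.6255, -0.125, 0.0668]
ee_rot: [-0.006, 3.141, -0.001]
ft_force: [-0.2, 0.4, 0.8]
grip_width: 0.0613
finger_force: 44.4
```

```bash
python3 -m creep '[[50,0,0,-0.02,0],[50,0,0,0,0]]'; python3 -m creep '[[66,0,0,0,0],[72,0,0,0,0],[76,0,0,0,0],[76,0,0,0.3,0],[76,0,0,0.6,0],[76,0,0,0.6,0],[76,0,0,0.4,0],[76,-0.6,0.5,0,0],[76,-0.8,0.9,0,0],[76,-0.6,0.9,0,0],[76,0,0,0,0]]'; cat > st.py <<'E'
from h import *
p,D=imaging.capture("top")
for o in tops(D,p): 
    if o[3]<.036: print("low",*o[1:4],o[4],o[5])
for z in(.06,.105):
    for o in tops(D,p,z-.009,z+.009,z):
        if .026<o[2]<.034 and .55<o[1][0]<.68 and o[1][1]<.2:print(z,*o[1:])
E
python3 st.py
```

```text
clock: 16.65
eef_pos: [0.6255, -0.1249, 0.0667]
ee_rot: [-0.006, 3.14, -0.001]
ft_force: [-3.6, 0.4, 10.4]
grip_width: 0.0616
finger_force: 45.2
clock: 17.75
eef_pos: [0.5304, -0.0174, 0.1604]
ee_rot: [0.011, -3.139, -0.002]
ft_force: [-0.8, 0.2, 0.1]
grip_width: 0.0763
finger_force: 0.0
low [0.3292 0.2875] 0.0304 0.0324 [178 199 205] 0.01
low [0.4418 0.387 ] 0.0306 0.0325 [181 198 202] 0.047
low [0.4656 0.2244] 0.0301 0.0315 [183 204 208] 0.003
low [ 0.5117 -0.3866] 0.0304 0.0324 [204 221 221] 0.048
0.105 [ 0.6222 -0.1285] 0.0293 0.0315 [207 221 218] 0.107
```

```bash
python3 -m creep '[[80,-0.2,0.8,0,0],[80,-0.25,0.9,0,0],[80,-0.25,0.9,0,0],[80,-0.25,0.9,-0.3,0],[80,-0.25,0.9,-0.3,0],[80,-0.1,0.44,-0.3,0],[80,0,0,0,0],[80,0,0,0,0]]'
```

```text
clock: 18.6
eef_pos: [0.4696, 0.221, 0.1149]
ee_rot: [0.007, -3.141, 0.001]
ft_force: [-0.9, -0.5, 0.4]
grip_width: 0.0798
finger_force: 0.0
```

```bash
python3 -m creep '[[80,-0.07,0.07,-0.4,0],[80,0,0,-0.6,0],[80,0,0,-0.6,0],[80,0,0,-0.4,0],[80,0,0,-0.2,0],[80,0,0,0,0],[80,0,0,0,0],[50,0,0,0,0],[50,0,0,0,0],[50,0,0,0,0],[50,0,0,0,0],[50,0,0,0,0]]' 40
```

```text
clock: 19.8
eef_pos: [0.4668, 0.225, 0.0068]
ee_rot: [-0.006, 3.139, 0.001]
ft_force: [-0.7, -2.4, 6.8]
grip_width: 0.0604
finger_force: 42.7
```

```bash
python3 -m creep '[[50,0,0,0.4,0],[50,0,0,0.6,0],[50,0,0,0.6,0],[50,0.3,-0.3,0.3,0],[50,0.6,-0.5,0,0],[50,0.6,-0.6,0,0],[50,0.6,-0.6,0,0],[50,0.6,-0.5,0,0],[50,0.37,-0.3,0,0],[50,0,0,0,0],[50,0,0,0,0]]'
```

```text
clock: 20.9
eef_pos: [0.619, 0.0843, 0.1004]
ee_rot: [0.005, -3.141, -0.0]
ft_force: [-0.0, -0.3, -1.0]
grip_width: 0.0604
finger_force: 44.1
```

```bash
python3 -m creep '[[50,0,0,-0.4,0],[50,0,0,-0.5,0],[50,0,0,-0.4,0],[50,0,0,-0.15,0],[50,0,0,0,0],[50,0,0,0,0]]'
```

```text
clock: 21.5
eef_pos: [0.6193, 0.0851, 0.0287]
ee_rot: [-0.007, 3.141, 0.0]
ft_force: [0.5, 0.1, -1.3]
grip_width: 0.0604
finger_force: 44.1
```

Target TCP z is about 0.0218.

```bash
python3 -m creep '[[50,0,0,-0.08,0],[50,0,0,-0.04,0],[50,0,0,-0.02,0],[50,0,0,0,0]]'; python3 -m creep '[[66,0,0,0,0],[72,0,0,0,0],[76,0,0,0,0],[76,0,0,0.3,0],[76,0,0,0.6,0],[76,0,0,0.6,0],[76,-0.5,0.3,0.3,0],[76,-0.7,0.5,0,0],[76,-0.8,0.6,0,0],[76,-0.8,0.6,0,0],[76,0,0,0,0],[76,0,0,0,0]]'; python3 st.py
```

```text
clock: 21.9
eef_pos: [0.6195, 0.0847, 0.0219]
ee_rot: [-0.006, 3.14, 0.001]
ft_force: [-2.4, 0.5, 7.0]
grip_width: 0.0601
finger_force: 44.8
clock: 23.1
eef_pos: [0.4787, 0.1854, 0.1111]
ee_rot: [-0.009, 3.141, 0.0]
ft_force: [0.3, -0.9, 0.1]
grip_width: 0.0761
finger_force: 0.0
low [0.3485 0.011 ] 0.0297 0.031 [ 74 137  59] 0.048
low [0.442  0.0745] 0.0298 0.0312 [188 208 213] 0.045
low [ 0.5116 -0.3867] 0.0304 0.0325 [196 217 219] 0.047
low [0.6494 0.5299] 0.0197 0.0304 [46 69 85] 0.055
0.06 [0.6174 0.0818] 0.0302 0.0316 [192 213 216] 0.021
0.105 [ 0.6225 -0.1268] 0.0302 0.0314 [210 223 220] 0.108
```

```bash
python3 -m creep '[[80,-0.4,0.3,0,0],[80,-0.7,0.5,0,0],[80,-0.7,0.5,0,0],[80,-0.7,0.5,0,0],[80,-0.48,0.26,0,0],[80,0,0,0,0],[80,0,0,0,0]]'
```

```text
clock: 23.85
eef_pos: [0.3311, 0.2878, 0.1108]
ee_rot: [-0.006, 3.141, 0.0]
ft_force: [0.2, 0.0, 0.3]
grip_width: 0.08
finger_force: 0.0
```

```bash
python3 -m creep '[[80,-0.02,0.01,-0.4,0],[80,0,0,-0.6,0],[80,0,0,-0.6,0],[80,0,0,-0.4,0],[80,0,0,-0.12,0],[80,0,0,0,0],[80,0,0,0,0],[50,0,0,0,0],[50,0,0,0,0],[50,0,0,0,0],[50,0,0,0,0],[50,0,0,0,0]]' 40
```

```text
clock: 25.05
eef_pos: [0.3301, 0.2888, 0.0061]
ee_rot: [-0.006, 3.139, 0.002]
ft_force: [0.3, -0.9, 7.0]
grip_width: 0.0615
finger_force: 42.0
```

```bash
python3 -m creep '[[50,0,0,0.4,0],[50,0,0,0.7,0],[50,0.2,-0.3,0.7,0],[50,0.6,-0.7,0.5,0],[50,0.8,-0.9,0,0],[50,0.8,-0.9,0,0],[50,0.8,-0.9,0,0],[50,0.8,-0.9,0,0],[50,0.8,-0.8,0,0],[50,0.7,-0.5,0,0],[50,0.33,-0.28,0,0],[50,0,0,0,0]]'; python3 -m creep '[[50,0,0,0,0]]'
```

```text
clock: 26.25
eef_pos: [0.5897, 0.0137, 0.1188]
ee_rot: [-0.002, 3.14, -0.001]
ft_force: [0.6, 0.1, -1.3]
grip_width: 0.0613
finger_force: 44.2
clock: 26.35
eef_pos: [0.5872, 0.0157, 0.1186]
ee_rot: [0.005, -3.141, -0.0]
ft_force: [-1.0, 0.3, -0.4]
grip_width: 0.0611
finger_force: 44.2
```

dx +0.034, dy −0.036.

```bash
python3 -m creep '[[50,0.3,-0.3,0,0],[50,0.3,-0.3,0,0],[50,0.1,-0.13,-0.2,0],[50,0,0,-0.5,0],[50,0,0,-0.5,0],[50,0,0,-0.4,0],[50,0,0,-0.2,0],[50,0,0,0,0],[50,0,0,0,0]]'
```

```text
clock: 27.25
eef_pos: [0.6225, -0.0202, 0.0292]
ee_rot: [-0.007, 3.141, -0.0]
ft_force: [0.0, 1.0, -1.0]
grip_width: 0.0615
finger_force: 44.2
```

```bash
python3 -m creep '[[50,0,0,-0.1,0],[50,0,0,-0.05,0],[50,0,0,-0.02,0],[50,0,0,0,0]]'; python3 -m creep '[[66,0,0,0,0],[72,0,0,0,0],[76,0,0,0,0],[76,0,0,0.3,0],[76,0,0,0.6,0],[76,0,0,0.6,0],[76,-0.3,0,0.3,0],[76,-0.8,0.3,0,0],[80,-0.8,0.4,0,0],[80,-0.8,0.4,0,0],[80,-0.8,0.4,0,0],[80,0,0,0,0]]';  python3 -m creep '[[80,0,0,0,0]]';python3 st.py
```

```text
clock: 27.65
eef_pos: [0.6229, -0.0206, 0.0212]
ee_rot: [-0.006, 3.14, 0.0]
ft_force: [-2.3, 1.0, 7.2]
grip_width: 0.0616
finger_force: 44.7
clock: 28.85
eef_pos: [0.4419, 0.0555, 0.1098]
ee_rot: [0.009, -3.138, -0.0]
ft_force: [0.6, -1.1, -0.4]
grip_width: 0.0804
finger_force: 0.0
clock: 28.95
eef_pos: [0.4473, 0.0548, 0.1106]
ee_rot: [-0.008, 3.14, -0.0]
ft_force: [0.6, -0.3, 0.3]
grip_width: 0.0802
finger_force: 0.0
low [0.3485 0.0112] 0.0296 0.031 [ 68 131  57] 0.046
low [0.442  0.3869] 0.0306 0.0325 [173 192 194] 0.048
low [ 0.5117 -0.3864] 0.0305 0.0325 [196 215 218] 0.044
0.06 [0.6179 0.0817] 0.0278 0.0316 [187 206 212] 0.022
0.06 [ 0.6214 -0.0232] 0.0301 0.0318 [192 215 216] 0.022
0.105 [ 0.6225 -0.1269] 0.0301 0.0314 [202 219 216] 0.103
```

```bash
python3 -m creep '[[80,-0.1,0.41,-0.4,0],[80,0,0,-0.6,0],[80,0,0,-0.6,0],[80,0,0,-0.4,0],[80,0,0,-0.1,0],[80,0,0,0,0],[80,0,0,0,0],[50,0,0,0,0],[50,0,0,0,0],[50,0,0,0,0],[50,0,0,0,0],[50,0,0,0,0]]' 40
```

```text
clock: 30.2
eef_pos: [0.4436, 0.0751, 0.0064]
ee_rot: [-0.006, 3.139, 0.001]
ft_force: [-0.6, 0.0, 7.2]
grip_width: 0.0616
finger_force: 42.2
```

```bash
python3 -m creep '[[50,0,0,0.4,0],[50,0,0,0.7,0],[50,0,0,0.8,0],[50,0.3,0,0.6,0],[50,0.6,0.05,0,0],[50,0.7,0.05,0,0],[50,0.7,0.05,0,0],[50,0.7,0.05,0,0],[50,0.4,0,0,0],[50,0.12,0,0,0],[50,0,0,0,0],[50,0,0,0,0]]'
```

```text
clock: 31.4
eef_pos: [0.6174, 0.0848, 0.1302]
ee_rot: [0.006, -3.141, 0.0]
ft_force: [0.0, 0.8, -1.8]
grip_width: 0.0612
finger_force: 44.4
```

Target z is 0.0664; first stop at 0.070.

```bash
python3 -m creep '[[50,0.03,0,-0.4,0],[50,0,0,-0.4,0],[50,0,0,-0.25,0],[50,0,0,-0.15,0],[50,0,0,0,0],[50,0,0,0,0]]'
```

```text
clock: 32.0
eef_pos: [0.6201, 0.0849, 0.0707]
ee_rot: [-0.006, 3.141, -0.0]
ft_force: [-0.2, -0.1, -1.1]
grip_width: 0.061
finger_force: 44.4
```

```bash
python3 -m creep '[[50,0,0,-0.05,0],[50,0,0,-0.03,0],[50,0,0,-0.02,0],[50,0,0,0,0]]'
```

```text
clock: 32.4
eef_pos: [0.6204, 0.0849, 0.0665]
ee_rot: [-0.006, 3.14, 0.0]
ft_force: [-2.5, -0.2, 8.2]
grip_width: 0.0615
finger_force: 45.3
```

```bash
python3 -m creep '[[66,0,0,0,0],[72,0,0,0,0],[76,0,0,0,0],[76,0,0,0.3,0],[76,0,0,0.6,0],[76,0,0,0.6,0],[76,0,0,0.3,0],[76,-0.8,0.3,0,0],[80,-0.8,0.6,0,0],[80,-0.8,0.8,0,0],[80,0,0.6,0,0],[80,0,0,0,0]]'; python3 -m creep '[[80,0,0,0,0]]';python3 st.py
```

```text
clock: 33.6
eef_pos: [0.5039, 0.1982, 0.1554]
ee_rot: [-0.012, 3.141, 0.002]
ft_force: [0.6, -0.8, -0.1]
grip_width: 0.0799
finger_force: 0.0
clock: 33.7
eef_pos: [0.5045, 0.1958, 0.1551]
ee_rot: [-0.009, 3.141, -0.0]
ft_force: [0.5, -0.5, -1.4]
grip_width: 0.0802
finger_force: 0.0
low [0.3485 0.011 ] 0.0297 0.031 [ 75 138  61] 0.046
low [ 0.5117 -0.3866] 0.0304 0.0323 [199 218 220] 0.047
0.06 [ 0.6213 -0.0231] 0.0301 0.0316 [202 220 223] 0.021
0.105 [0.6182 0.0819] 0.0302 0.0316 [194 213 217] 0.107
0.105 [ 0.6225 -0.1269] 0.0301 0.0314 [211 223 221] 0.108
```

```bash
python3 -m creep '[[80,-0.2,0.5,0,0],[80,-0.25,0.8,0,0],[80,-0.3,0.9,0,0],[80,-0.3,0.9,-0.4,0],[80,-0.2,0.73,-0.4,0],[80,0,0,0,0],[80,0,0,0,0]]';python3 st.py|head -4; python3 - <<'E'
from h import *
imaging.capture("side")
for r in spotter.place_of("side","cover1_mid"): print(round(r["p"],2),np.round(r["position"]),np.round(ray("side",r["position"][::-1],.0225)[:2],3))
E
```

```text
clock: 34.45
eef_pos: [0.4425, 0.385, 0.1147]
ee_rot: [0.007, -3.14, 0.003]
ft_force: [0.2, -0.4, 0.6]
grip_width: 0.08
finger_force: 0.0
low [0.3486 0.011 ] 0.0297 0.0311 [ 69 125  58] 0.046
low [0.4421 0.3858] 0.0266 0.032 [44 40 38] 0.208
low [ 0.5118 -0.3866] 0.0304 0.0323 [180 199 203] 0.041
0.06 [ 0.6213 -0.0231] 0.0302 0.0318 [185 203 205] 0.021
0.56 [200. 359.] [ 0.673 -0.051]
0.35 [194. 341.] [0.635 0.01 ]
```

Still at (0.442, 0.387).

```bash
python3 -m creep '[[80,0,0.05,-0.4,0],[80,0,0,-0.6,0],[80,0,0,-0.6,0],[80,0,0,-0.4,0],[80,0,0,-0.17,0],[80,0,0,0,0],[80,0,0,0,0],[50,0,0,0,0],[50,0,0,0,0],[50,0,0,0,0],[50,0,0,0,0],[50,0,0,0,0]]' 40
```

```text
clock: 35.8
eef_pos: [0.4435, 0.3887, 0.0089]
ee_rot: [-0.006, 3.139, 0.003]
ft_force: [-1.1, -0.8, 7.0]
grip_width: 0.0611
finger_force: 42.7
```

```bash
python3 -m creep '[[50,0,0,0.4,0],[50,0,0,0.7,0],[50,0,0,0.8,0],[50,0,-0.3,0.8,0],[50,0,-0.8,0.3,0],[50,0.2,-0.9,0,0],[50,0.2,-0.9,0,0],[50,0.2,-0.9,0,0],[50,0.2,-0.9,0,0],[50,0.2,-0.9,0,0],[50,0.2,-0.9,0,0],[50,0,0,0,0]]'; python3 -m creep '[[50,0,0,0,0]]'; python3 st.py
```

```text
clock: 37.0
eef_pos: [0.5035, 0.0583, 0.1579]
ee_rot: [0.002, 3.14, -0.002]
ft_force: [-1.0, 0.8, -0.8]
grip_width: 0.0606
finger_force: 44.1
clock: 37.1
eef_pos: [0.5028, 0.0618, 0.1577]
ee_rot: [-0.002, 3.141, 0.0]
ft_force: [0.1, 0.6, -1.9]
grip_width: 0.0607
finger_force: 44.1
low [0.3485 0.0111] 0.0296 0.031 [ 78 140  68] 0.044
low [ 0.5117 -0.3866] 0.0304 0.0323 [200 219 220] 0.048
0.06 [ 0.6212 -0.0231] 0.0302 0.0317 [203 221 222] 0.022
0.105 [ 0.6224 -0.1269] 0.0301 0.0314 [211 224 220] 0.108
```

Next: dx +0.1206, dy −0.0824.

```bash
python3 -m creep '[[50,0,-0.5,0,0],[50,0.2,-0.7,0,0],[50,0.6,-0.4,0,0],[50,0.7,0,0,0],[50,0.6,0,-0.2,0],[50,0.3,0,-0.3,0],[50,0,0,-0.4,0],[50,0,0,-0.4,0],[50,0,0,-0.2,0],[50,0,0,0,0],[50,0,0,0,0]]'
```

```text
clock: 38.25
eef_pos: [0.6228, -0.0163, 0.0829]
ee_rot: [-0.008, 3.141, -0.0]
ft_force: [0.0, -0.1, -1.1]
grip_width: 0.0607
finger_force: 44.2
```

Correct dy by −0.0043, then down to 0.072.

```bash
python3 -m creep '[[50,0.01,-0.09,-0.1,0],[50,0,0,-0.1,0],[50,0,0,0,0],[50,0,0,0,0]]'
```

```text
clock: 38.65
eef_pos: [0.623, -0.0217, 0.0722]
ee_rot: [0.005, -3.142, 0.0]
ft_force: [-0.7, -0.6, -1.4]
grip_width: 0.0609
finger_force: 44.2
```

```bash
python3 -m creep '[[50,0,0.01,-0.03,0],[50,0,0,-0.03,0],[50,0,0,-0.02,0],[50,0,0,0,0]]'
```

```text
clock: 39.05
eef_pos: [0.6232, -0.021, 0.0689]
ee_rot: [-0.006, 3.141, -0.0]
ft_force: [-1.5, -0.0, 5.5]
grip_width: 0.0609
finger_force: 44.8
```

```bash
python3 -m creep '[[66,0,0,0,0],[72,0,0,0,0],[76,0,0,0,0],[76,0,0,0.3,0],[76,0,0,0.6,0],[76,0,0,0.6,0],[76,0,0,0.4,0],[40,-0.8,0,0.2,0],[0,-0.8,-0.3,0.2,0],[0,-0.5,-0.8,0,0],[0,0,-0.9,0,0],[0,0,-0.9,0,0]]'; python3 -m creep '[[0,0,-0.9,0,0],[0,0,-0.9,0,0],[0,0,0,0,0],[0,0,0,0,0]]';python3 st.py; python3 - <<'E'
from h import *
p,D=imaging.capture("top");cv2.imwrite("pics/g1.png",p);cv2.imwrite("pics/g1c.png",cv2.resize(p[110:260,210:510],(800,400),interpolation=cv2.INTER_CUBIC))
W=cloud("top",D)
m=(W[...,2]>.066)&(W[...,2]<.084)&(W[...,0]>.52)&(W[...,0]<.7)&(W[...,1]<-.17)&(W[...,1]>-.34);P=W[m]
h=np.array([.684,-.199]);print(len(P))
for q in P[::max(1,len(P)//14)]:print(np.round(q,3),round(np.hypot(*(q[:2]-h)),3))
imaging.capture("side")
for n in("gate_push","gate_hinge"):
  for c in("top","side"):
    for r in spotter.place_of(c,n):print(n,c,round(r["p"],2),np.round(ray(c,r["position"][::-1],.045),3))
E
```

```text
clock: 40.25
eef_pos: [0.5174, -0.1672, 0.1839]
ee_rot: [-0.008, 3.14, -0.001]
ft_force: [1.3, -0.0, -0.0]
grip_width: 0.0026
finger_force: 0.0
clock: 40.65
eef_pos: [0.5176, -0.2569, 0.1827]
ee_rot: [0.002, -3.141, -0.001]
ft_force: [-0.6, 0.5, -0.2]
grip_width: 0.0002
finger_force: 0.0
low [0.3485 0.0111] 0.0297 0.031 [ 79 146  67] 0.046
0.105 [0.6182 0.0819] 0.0302 0.0316 [199 217 221] 0.109
0.105 [ 0.6215 -0.0234] 0.03 0.0313 [211 227 228] 0.106
0.105 [ 0.6224 -0.1268] 0.0302 0.0314 [219 229 228] 0.107
307
[ 0.693 -0.193  0.08 ] 0.01
[ 0.677 -0.193  0.079] 0.009
[ 0.672 -0.211  0.077] 0.016
[ 0.665 -0.218  0.075] 0.027
[ 0.656 -0.23   0.077] 0.042
[ 0.648 -0.231  0.07 ] 0.048
[ 0.638 -0.242  0.076] 0.063
[ 0.629 -0.251  0.08 ] 0.076
[ 0.621 -0.263  0.08 ] 0.09
[ 0.615 -0.274  0.075] 0.102
[ 0.605 -0.277  0.071] 0.111
[ 0.596 -0.291  0.076] 0.127
[ 0.586 -0.283  0.075] 0.129
[ 0.571 -0.269  0.077] 0.133
[ 0.54  -0.203  0.072] 0.144
gate_push top 0.61 [ 0.622 -0.28   0.045]
gate_push top 0.61 [ 0.622 -0.026  0.045]
gate_push side 0.63 [ 0.498 -0.413  0.045]
gate_push side 0.61 [ 0.631 -0.265  0.045]
gate_hinge top 0.58 [ 0.683 -0.2    0.045]
gate_hinge side 0.96 [ 0.687 -0.195  0.045]
```

View pics/g1c.png

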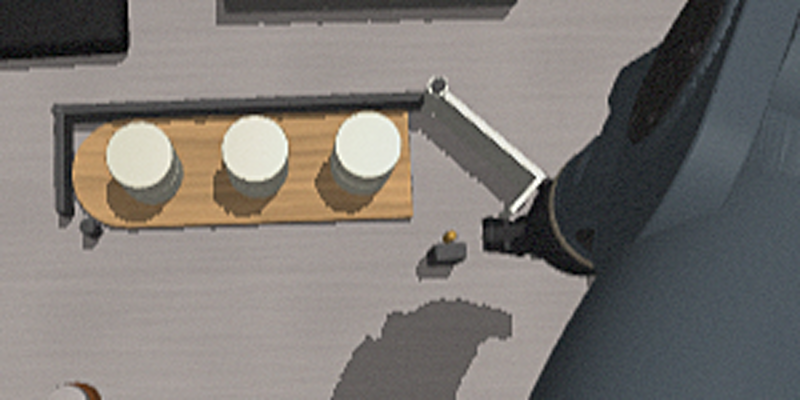

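All three stacks are covered and aligned: cover offsets are about 1 mm. The gate is at about 0.8 rad. I'll move to its outer side and push it along the arc.

```bash
python3 -m creep '[[0,0.4,-0.3,0,0],[0,0.8,-0.3,0,0],[0,0.8,-0.3,0,0],[0,0.45,-0.1,0,0],[0,0,0,0,0],[0,0,0,-0.4,0],[0,0,0,-0.6,0],[0,0,0,-0.6,0],[0,0,0,-0.6,0],[0,0,0,-0.4,0],[0,0,0,-0.2,0],[0,0,0,0,0]]'; python3 -m creep '[[0,0,0,0,0]]'
```

```text
clock: 42.2
eef_pos: [0.6394, -0.3052, 0.0422]
ee_rot: [0.007, -3.139, -0.001]
ft_force: [0.4, -0.4, 0.6]
grip_width: -0.0006
finger_force: 0.0
clock: 42.3
eef_pos: [0.6409, -0.3061, 0.0444]
ee_rot: [-0.006, 3.14, -0.001]
ft_force: [1.1, -0.5, -0.4]
grip_width: 0.0001
finger_force: 0.0
```

```bash
python3 -m creep '[[0,-0.17,0.19,0,0],[0,-0.17,0.19,0,0],[0,-0.16,0.14,0,0],[0,-0.16,0.14,0,0],[0,-0.13,0.17,0,0],[0,-0.13,0.17,0,0],[0,-0.1,0.19,0,0],[0,-0.1,0.19,0,0],[0,0,0,0,0],[0,0,0,0,0]]'
```

```text
clock: 43.3
eef_pos: [0.5846, -0.2368, 0.0432]
ee_rot: [-0.007, 3.142, -0.0]
ft_force: [0.3, 0.7, -0.8]
grip_width: 0.0004
finger_force: 0.0
```

```bash
python3 -m creep '[[0,-0.04,0.1,0,0],[0,-0.04,0.1,0,0],[0,0,0,0,0]]'; python3 -m creep '[[0,-0.02,0.08,0,0],[0,0,0.08,0,0],[0,0,0,0,0]]'; python3 -m creep '[[0,0,0.06,0,0],[0,0,0,0,0],[0,0,0,0,0]]'
```

```text
clock: 43.6
eef_pos: [0.5802, -0.2265, 0.043]
ee_rot: [0.006, -3.141, -0.0]
ft_force: [-0.3, -0.4, 0.2]
grip_width: 0.0001
finger_force: 0.0
clock: 43.9
eef_pos: [0.5794, -0.2193, 0.0431]
ee_rot: [0.006, -3.141, 0.002]
ft_force: [-0.6, -3.3, -1.7]
grip_width: 0.0
finger_force: 1.7
clock: 44.2
eef_pos: [0.5796, -0.2157, 0.0431]
ee_rot: [-0.007, 3.141, 0.001]
ft_force: [0.8, -0.2, 0.7]
grip_width: -0.0002
finger_force: 0.0
```

```bash
python3 -m creep '[[0,0,0.05,0,0],[0,0,0,0,0],[0,0,0,0,0]]'; python3 -m creep '[[0,0,0.04,0,0],[0,0,0,0,0],[0,0,0,0,0]]'
```

```text
clock: 44.5
eef_pos: [0.5797, -0.2143, 0.0432]
ee_rot: [-0.005, 3.141, -0.003]
ft_force: [-0.3, -5.1, -1.4]
grip_width: 0.0
finger_force: 2.4
clock: 44.8
eef_pos: [0.5797, -0.2142, 0.0433]
ee_rot: [-0.003, 3.141, -0.008]
ft_force: [-0.4, -13.2, -2.3]
grip_width: 0.0002
finger_force: 6.7
```

The gate is hard against its stop. I'll withdraw and check.

```bash
python3 -m creep '[[0,0,-0.2,0,0],[0,0,-0.4,0,0],[0,0,-0.4,0.4,0],[0,0,0,0.8,0],[0,-0.3,0,0.8,0],[0,-0.8,0,0.4,0],[0,-0.8,0,0,0],[0,-0.8,-0.2,0,0],[0,-0.8,-0.2,0,0],[0,0,0,0,0],[0,0,0,0,0]]'; python3 st.py; python3 - <<'E'
from h import *
p,D=imaging.capture("top");cv2.imwrite("pics/f.png",cv2.resize(p[130:300,120:480],(800,378),interpolation=cv2.INTER_CUBIC))
W=cloud("top",D);m=(W[...,2]>.068)&(W[...,2]<.082)&(W[...,0]>.56)&(W[...,0]<.672)&(W[...,1]<-.175)&(W[...,1]>-.34);P=W[m]
a=np.polyfit(P[:,0],P[:,1],1);print("gate slope",len(P),a)
m=(W[...,2]>.01)&(W[...,2]<.021)&(W[...,0]>.54)&(W[...,0]<.69)&(W[...,1]<.2)&(W[...,1]>-.195)
print(cv2.minAreaRect(W[m][:,:2].astype(np.float32)))
E
```

```text
clock: 45.9
eef_pos: [0.4042, -0.2826, 0.1637]
ee_rot: [-0.003, 3.14, -0.001]
ft_force: [0.1, -0.5, 0.4]
grip_width: 0.0005
finger_force: 0.0
low [0.3485 0.0111] 0.0297 0.031 [ 73 135  62] 0.043
low [ 0.5117 -0.3866] 0.0304 0.0321 [197 216 219] 0.049
0.105 [0.6181 0.0819] 0.0303 0.0316 [186 207 213] 0.107
0.105 [ 0.6214 -0.0234] 0.0301 0.0315 [197 216 220] 0.108
0.105 [ 0.6224 -0.1268] 0.0302 0.0314 [209 222 219] 0.107
gate slope 158 [ 0.01260648 -0.20546032]
((0.6176614761352539, -0.01205618679523468), (0.3669472932815552, 0.1293555349111557), 89.10983276367188)
```

View pics/f.png

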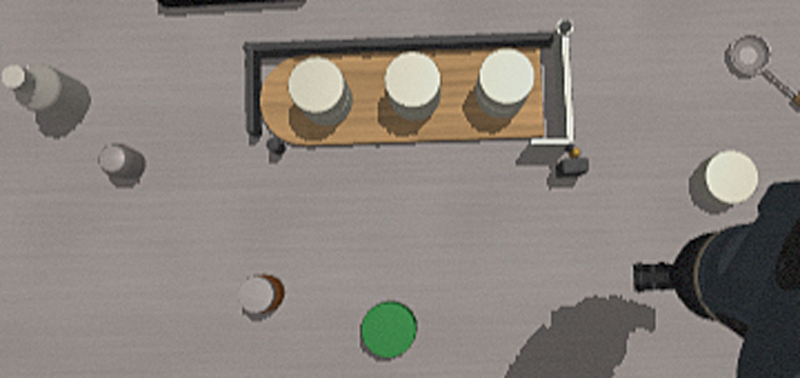

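The gate is shut on its catch: its slope of 0.013 matches the bay's yaw. The board is home, the three stacks are square, and nothing else has moved.

```bash
python3 -c "
from rig import manip
print(manip.hand_in())"
```

```text
the job is handed in; nothing more can be done
None
```

I handed the job in: the board is flush along the fence, all three soup cups stand on it covered rim on rim, and the gate is shut on its catch; hand-in gave no verdict, but my last camera check showed everything in place and nothing else moved.

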